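# Prime the hand pump until its indicator pin is out

### The job

Prime the small hand pump on the bench, pushing only with the closed fingertips or the outside of the fingers: first push the lock slide by its upright tab, from the pump's front towards its back, as far as it goes, so that the mushroom-headed plunger is free. Then pump the plunger with full strokes, letting it spring all the way up each time, until the indicator pin on the other side of it stands fully out of its collar. Leave the plunger up and the lock slide back; do not touch the pin, and do not lift or shift the small vial and the cable connector that stand beside the pump.

Things in the scene. Friction and masses are not known exactly. Their poses are not given: they have to be found in the camera images.
- prime_pump: grey box-shaped hand pump fixed to the worktop; housing 88 (x) by 160 (y) mm, its flat top 60 mm above the worktop. Origin: on the worktop, on the plunger's axis. x runs from its front (blank plate, facing the robot) to its back (two brass stubs), turned up to 0.22 rad about z. Seen from the robot: lock slide right (y = -58 mm), plunger in the middle, indicator pin left (y = +55 mm)
- plunger_top (a point): centre of the top of the plunger's head, a black round mushroom 42 mm across (flat top 34 mm across) and 16 mm thick. Its top is 100 mm above the worktop when up and 84 mm when fully pressed
- pump_plunger (a joint): m pressed down: 0 up, 0.016 at the bottom stop. A spring drives it up; about 6 to 12 N press it. It is blocked while the lock slide's block stands under its head. Each stroke of at least three quarters, after a full return, moves the pin out about 4 mm and the pin stays there: 4 to 8 full strokes in all
- lock_tab (a point): centre of the front face of the lock slide's upright aluminium tab: 12 mm thick (x), 22 mm wide (y), top 93.5 mm and foot 64.5 mm above the worktop. The point is 80 mm above the worktop, at y = -58 mm in the pump's frame. Nothing stands in front of the tab above the housing's top
- pump_lock (a joint): how far the lock slide is pushed along the pump's +x, m: 0 fully locked (front), 0.042 at its back stop; from about 0.033 on its block is clear of the plunger's head. It starts at 0 to 0.008. Friction 1.5 N, stays where it is left
- pin_top (a point): centre of the top of the indicator pin, a plain steel pin 10 mm across that comes up out of a brass collar whose top is 66 mm above the worktop. Its top is 70 mm above the worktop when the pin is in and 98 mm when it is fully out; a dark ring round its lower part then shows above the collar
- pump_pin (a joint): how far the pin has come out, m: 0 in, 0.028 fully out, where it stops rising whatever more is pumped. It starts between 0 and 0.010
- vial_beside: loose small vial with a black cap, 24 mm across and 51 mm tall, standing on the worktop to the right of the pump; origin in the middle of its underside. To be left alone
- connector_beside: loose black and blue cable connector, 18 x 48 mm and 14 mm tall, lying on the worktop to the left of the pump; origin in the middle of its underside. To be left alone

How it is judged:
By the outcome, as a careful person would: the job done as asked, in the order asked, and still so for the second after the job is handed in, with the robot touching nothing.
It also fails if it takes over 45 s, if anything falls off the work surface, if the arm or the gripper's body presses on something with over 40 N, if the wrist force passes 120 N, or if a joint passes its speed limit or range.

### The arm

A 6-joint arm with a two-finger parallel gripper is mounted at the origin on a cart in front of the work surface, level with it; the furniture and walls round the work are solid. World frame = base frame: x ahead of the robot, y to its left, z up, the work surface at z = 0. Lengths are in m, angles in rad, forces in N, time in s.
With the tool pointing down it reaches from about 0.225 to 0.875 m from the base axis. Payload 3.4 kg.
Tool frame: the origin (TCP) lies between the finger pads; the fingertips stand 17 mm ahead of it and the grasp point (between the pads) lies 2 mm behind it; y points along the fingers, z is the direction in which the jaws open and shut, and the axes are right-handed (so a half turn about y gives the same grasp; the last joint's range is limited). The gripper opens to 85 mm and grips with 20 to 120 N. Pads are 22 mm wide; open, the fingers measure 114 mm over their backs; the gripper's body (76 mm by 85 mm) begins 54 mm behind the grasp point. The pads swing forward as they close: fully open they stand 13 mm farther back than shut.
Start: joints at [0.993, 0.276, 1.505, -0, 1.361, -0.121], TCP at [0.254, 0.516, 0.248] pointing down, gripper open.
Joint ranges: [-2.89, 2.89], [-0.75, 2.08], [0.22, 2.7], [-1.18, 4.32], [0.11, 2.71], [-2.7, 2.7]. Speed limits (rad/s): [2.57, 2.57, 3.14, 3.14, 3.14, 3.14].

### API

Orientations are given as a unit quaternion [w, x, y, z].
In Python, from rig import manip, get_image, camera_model, sign_off, spot_in, silhouettes, spot_point gives the robot as it stands.
- The arm moves only by the tool jog_arm, never from a script. Its argument "targets" is a list of rows, each a list of 3 entries, a list of its own where there are three numbers: the finger opening in m, from 0 to 0.0854, then the shift along the world's x, y, z in m, then the turn about the world's z in rad. In form: [[claw, [x, y, z], spin], ...]. A call has 1 to 10 rows; each row shifts and turns the commanded pose from where the row before left it; what a row does not reach is not made up. A row lasts 1/8 s, in which the tool goes at most 62.5 mm and 10.7 degrees, less where a joint would pass 70% of its speed; a pose out of reach is approached as far as the arm can. A call with a gripper value outside its range is refused whole. The fingers move at their own pace and stop on an object; "force" is the grip in N (left out, the last holds). Time passes only in rows, so rows that do not move let the fingers close. It gives the time, the measured TCP pose, the force and the opening at its end, in the units of the state.
- manip.get_state(): the state, without advancing time (a new reading comes with each control period).
- get_image(name): name is "scene" or "top" or "wrist"; returns (picture, depth): 384x512x3 uint8, red, green, blue; 384x512 float32, m along the optical axis (not along the pixel's ray), 0 where there is no reading.
- camera_model(name): a dict with "mtx" (3x3 intrinsics, pixels), "world_from_camera" (4x4, takes a point from camera to world coordinates). Camera axes: x right, y up, looking along -z (the intrinsics and any distortion apply to the point x, -y, -z); pixel columns grow to the right and rows downward; lengths in m; the calibration is good to about 2 mm. A picture is of the moment at which its call begins: read the wrist's pose just before it. camera_model takes no time and is no camera call; for the wrist camera it gives the pose at the moment of the call.
- sign_off(): hands the job in, once; it reports no verdict.
Trained networks look in the newest picture that a camera, given by its name, has taken for a name from the list of things; names that differ only in an ending like _2 or _b are one class to them, and where a whole thing is asked for, a point or a joint stands for the part that bears it (a point fixed in the world has none). Each returns a list of dicts, best first, with "score" (0 to 1); they miss things now and then, are a little off and sometimes report something else, mostly with a low value. They report only what shows in the picture. A call takes as long as a camera call.
- spot_in(name, camera): "position" ([column, row] in pixels, amid what is visible of it).
- silhouettes(name, camera): "mask" (384x512 bool, what is visible of it) and "position" ([column, row] in pixels, amid what is visible of it).
- spot_point(name, camera): "position" ([column, row] in pixels: a listed point, or the origin of a listed thing).
The state is a dict: "clock": time; "qpos": joint angles; "qd": joint speeds; "effort": joint torques, N m; "position": TCP position; "ee_rot": TCP orientation; "contact_force": force on the tool from outside, world axes, zero at the start; "moment": the same for the moment, N m; "width": finger opening in m.
Only numpy, scipy, OpenCV 4.12 (cv2) and the standard library are available. Lean on these libraries where they do the work, as an engineer would, in place of code of your own. Each camera call takes 0.05 s, during which the arm holds its last target.

## Working session

There is one attempt and no reset: what is moved stays moved. The work goes in short steps, Python scripts to look and compute and a tool call to move; the robot and the scene stay as the last step left them, time stands still between calls to the robot, and variables do not carry over. Pictures are saved under pics/ and viewed, and the job is handed in when it is done.

Besides the shell and the picture viewer there is one more tool, called after "Request:" as name(argument=value, ...) on one line, values as JSON. jog_arm: Moves the arm, as the interface text tells. Its arguments: {"type":"object","properties":{"targets":{"type":"array","items":{"type":"array"}},"force":{"type":"number"}},"required":["targets"]}

```bash
mkdir -p pics; ls; cat > h.py <<'E'
from rig import manip,get_image,camera_model,sign_off,spot_in,silhouettes,spot_point
import numpy as np,cv2
def snap(n,f):
    p,d=get_image(n); cv2.imwrite('pics/'+f,p[:,:,::-1]); return p,d
def ray(n,px,cm=None):
    cm=cm or camera_model(n); K=np.array(cm['mtx']);T=np.array(cm['world_from_camera'])
    v=np.linalg.inv(K)@[px[0],px[1],1]; v=np.array([v[0],-v[1],-v[2]])
    return T[:3,3],T[:3,:3]@v
def atz(n,px,z):
    o,r=ray(n,px); return o+r*(z-o[2])/r[2]
def tri(rs):
    A=np.zeros((3,3));b=np.zeros(3)
    for o,r in rs:
        r=r/np.linalg.norm(r);P=np.eye(3)-np.outer(r,r);A+=P;b+=P@o
    return np.linalg.solve(A,b)
E
python3 - <<'E'
from h import *
np.set_printoptions(precision=4,suppress=True)
print(manip.get_state()); print({k:np.array(v) if not isinstance(v,str) else v for k,v in camera_model('top').items()})
for c in ['scene','top']:
    p,d=snap(c,c+'0.png')
for n in ['plunger_top','lock_tab','pin_top','prime_pump','vial_beside','connector_beside']:
    rs=[]
    for c in ['scene','top']:
        r=spot_point(n,c)
        if r:
            print(n,c,r[0]['position'],r[0]['score']); rs.append(ray(c,r[0]['position']))
    if len(rs)==2: print(n,tri(rs))
print(manip.get_state()['clock'])
E
```

```text
pics
{'clock': 0.0, 'qpos': array([ 0.993 ,  0.2766,  1.5061,  0.    ,  1.3607, -0.121 ]), 'qd': array([-0.0008, -0.0011, -0.0008,  0.003 , -0.0015, -0.0001]), 'effort': array([ -0.0006, -41.6767, -24.581 ,  -0.0002,   0.011 ,   0.    ]), 'position': array([0.2533, 0.5156, 0.2474]), 'ee_rot': array([-0.6881,  0.6894, -0.1603,  0.1599]), 'contact_force': array([-0.1293,  0.0391,  0.4103]), 'moment': array([-0.0015,  0.0299, -0.0119]), 'width': 0.08546869076272984}
{'mtx': array([[445.7252,   0.    , 253.0851],
       [  0.    , 445.7252, 193.086 ],
       [  0.    ,   0.    ,   1.    ]]), 'world_from_camera': array([[ 0.0016,  0.9825, -0.1863,  0.3306],
       [-0.9998, -0.0018, -0.0179,  0.1688],
       [-0.018 ,  0.1863,  0.9823,  0.9277],
       [ 0.    ,  0.    ,  0.    ,  1.    ]])}
plunger_top scene [251.6, 190.5] 0.53
plunger_top top [250.5, 189.1] 0.8
plunger_top [0.4974 0.1883 0.0936]
lock_tab scene [267.4, 210.2] 0.67
lock_tab top [282.9, 192.6] 0.77
lock_tab [0.4896 0.128  0.0844]
pin_top top [225.0, 200.1] 0.47
prime_pump scene [250.7, 224.8] 0.55
prime_pump top [256.4, 205.1] 0.86
prime_pump [0.4811 0.1764 0.0165]
vial_beside scene [204.5, 205.7] 0.43
vial_beside top [314.0, 195.7] 0.62
vial_beside [0.4037 0.1084 0.1859]
connector_beside scene [206.0, 206.7] 0.66
connector_beside top [200.7, 218.6] 0.73
connector_beside [0.453  0.2931 0.0092]
0.7
```

```bash
python3 -c "
import cv2
t=cv2.imread('pics/top0.png')[130:270,160:360];s=cv2.imread('pics/scene0.png')[120:280,160:360]
cv2.imwrite('pics/t0.png',cv2.resize(t,None,fx=4,fy=4,interpolation=2)); cv2.imwrite('pics/s0.png',cv2.resize(s,None,fx=3.7,fy=3.7,interpolation=2))"
```

```text
(no output)
```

View pics/t0.png

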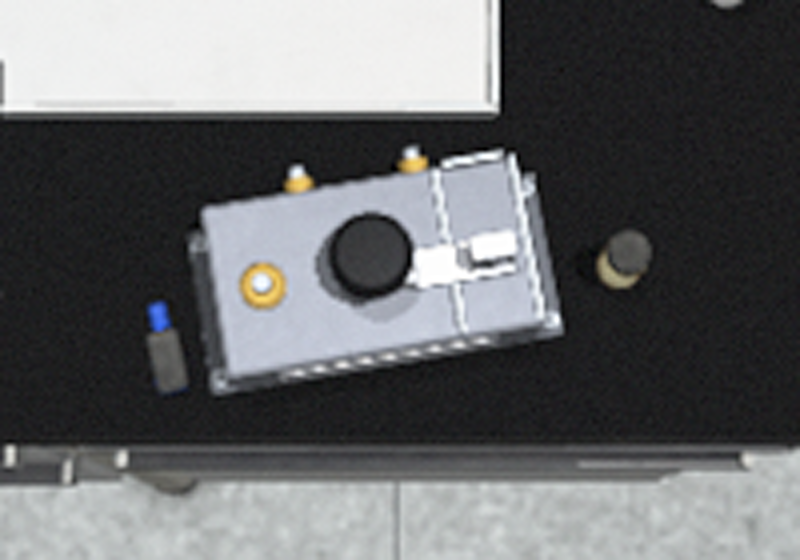

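View pics/s0.png

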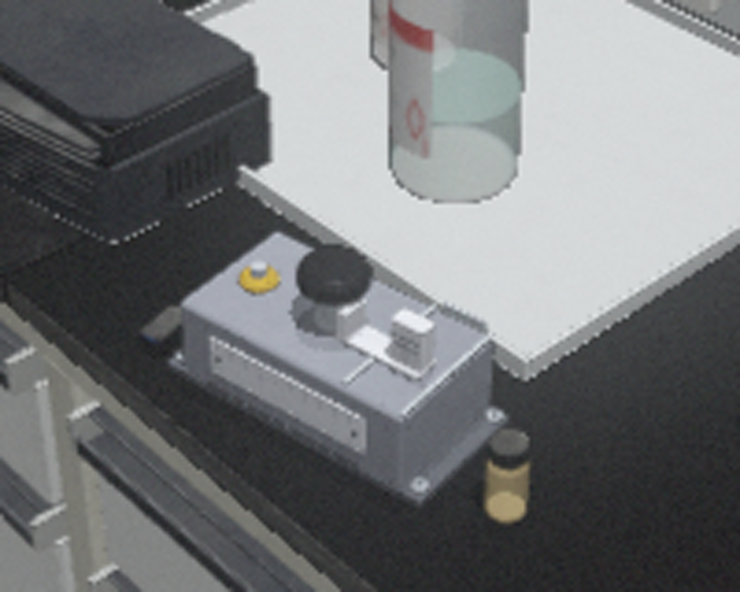

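View pics/scene0.png

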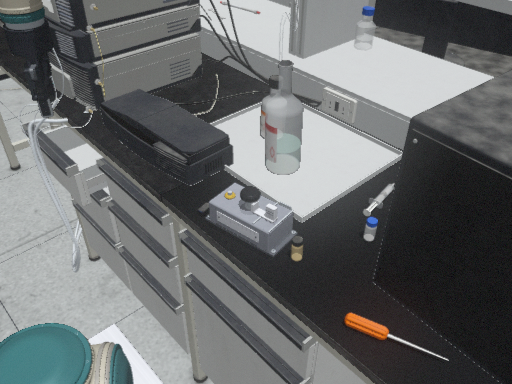

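Top view: head at about px (253,192), tab at (283,192), pin in brass collar at (225,201), vial at (316,195) and connector at (201,218). The pump is turned about +0.16 rad. Next I refine this using depth.

```bash
python3 - <<'E'
from h import *
np.set_printoptions(precision=4,suppress=True)
for c in ['top','scene']:
    p,d=get_image(c); cm=camera_model(c);K=np.array(cm['mtx']);T=np.array(cm['world_from_camera'])
    v,u=np.mgrid[:384,:512]; X=np.stack([(u-K[0,2])/K[0,0]*d,-(v-K[1,2])/K[1,1]*d,-d],-1)@T[:3,:3].T+T[:3,3]
    if c=='top':
        ok=(d>0)&(X[...,0]>.36)&(X[...,0]<.62)&(X[...,1]>.06)&(X[...,1]<.34)
        h=ok&(X[...,2]>.055)&(X[...,2]<.066); 
        pts=X[h][:,:2].astype(np.float32); r=cv2.minAreaRect(pts); print('housing',r,cv2.boxPoints(r).round(4).tolist(), np.median(X[h][:,2]))
    reg=(np.abs(X[...,0]-.495)<.07)&(np.abs(X[...,1]-.17)<.1)&(d>0)
    for lo,hi,nm in [(.093,.108,'head'),(.075,.11,'above75')]:
        m=(reg&(X[...,2]>lo)&(X[...,2]<hi)).astype(np.uint8)
        n,l,s,ce=cv2.connectedComponentsWithStats(m)
        for i in range(1,n):
            if s[i,4]>5: q=X[l==i]; print(c,nm,s[i,4],q.mean(0),q.min(0),q.max(0),np.median(q[:,2]),ce[i])
    for n in ['plunger_top','lock_tab','pump_pin','vial_beside','connector_beside']:
        for r in silhouettes(n,c)[:1]:
            m=r['mask'];q=X[m&(d>0)];print(c,n,r['score'],r['position'],m.sum(),np.median(q,0),q.min(0),q.max(0))
print(manip.get_state()['clock'])
E
```

```text
housing ((0.4888586401939392, 0.18473386764526367), (0.08846121281385422, 0.16001395881175995), 9.888572692871094) [[0.43149998784065247, 0.25600001215934753], [0.45899999141693115, 0.09830000251531601], [0.5461999773979187, 0.11349999904632568], [0.5187000036239624, 0.2711000144481659]] 0.06039186078312275
top head 364 [0.4863 0.1845 0.0995] [0.467  0.1651 0.0934] [0.508  0.2051 0.1037] 0.09967008935918553 [252.761  193.8132]
top head 51 [0.4923 0.127  0.0943] [0.4851 0.1158 0.0931] [0.4986 0.1366 0.097 ] 0.09412699396207913 [283.0392 191.1176]
top above75 378 [0.486 0.184 0.099] [0.467  0.1632 0.0763] [0.508  0.2051 0.1037] 0.09956595379573552 [253.0317 194.0026]
top above75 91 [0.4908 0.1266 0.0916] [0.4846 0.1155 0.0765] [0.4986 0.1379 0.097 ] 0.09323015104992771 [283.1868 192.1648]
top plunger_top 0.71 [255.0, 190.4] 390 [0.4857 0.1844 0.0995] [0.467  0.1651 0.0577] [0.508  0.2066 0.1037]
top lock_tab 0.55 [274.6, 194.7] 232 [0.4881 0.1375 0.0665] [0.4771 0.1155 0.0601] [0.4989 0.1651 0.097 ]
top connector_beside 0.53 [203.8, 221.9] 189 [0.4496 0.292  0.0134] [ 0.4293  0.2802 -0
[... 403 characters left out ...]
e above75 309 [0.4855 0.1768 0.0949] [0.4682 0.1608 0.0751] [0.5077 0.2012 0.102 ] 0.09792373134455479 [250.4887 195.165 ]
scene above75 117 [0.4923 0.1229 0.0874] [0.4866 0.1126 0.0751] [0.5028 0.1372 0.0956] 0.08979226078983737 [271.2735 209.4701]
scene plunger_top 0.75 [253.8, 191.7] 274 [0.4852 0.178  0.0983] [0.4682 0.1619 0.0138] [0.5805 0.2539 0.102 ]
scene lock_tab 0.7 [264.0, 208.2] 370 [0.4893 0.1334 0.0714] [0.4767 0.1126 0.057 ] [0.5272 0.1759 0.0956]
scene vial_beside 0.51 [296.8, 249.5] 283 [0.4937 0.05   0.0332] [ 0.4869  0.0422 -0.0015] [0.5095 0.0663 0.0538]
scene connector_beside 0.58 [202.7, 207.8] 92 [0.4423 0.2866 0.0124] [0.4307 0.2755 0.0021] [0.4596 0.2989 0.0159]
1.3
```

```bash
python3 - <<'E'
from h import *
from scipy.spatial.transform import Rotation as R
np.set_printoptions(precision=4,suppress=True)
s=manip.get_state();print(R.from_quat(np.roll(s['ee_rot'],-1)).as_matrix(), s['position'])
cm=camera_model('wrist');print(np.array(cm['world_from_camera']))
for c in ['scene','top']:
    p,d=get_image(c); cm=camera_model(c);K=np.array(cm['mtx']);T=np.array(cm['world_from_camera'])
    v,u=np.mgrid[:384,:512]; X=np.stack([(u-K[0,2])/K[0,0]*d,-(v-K[1,2])/K[1,1]*d,-d],-1)@T[:3,:3].T+T[:3,3]
    # tall things map
    for zmin in (.11,):
        m=(d>0)&(X[...,2]>zmin)&(X[...,0]>.25)&(X[...,0]<.8)&(X[...,1]>-.1)&(X[...,1]<.5)
        n,l,st,ce=cv2.connectedComponentsWithStats(m.astype(np.uint8))
        for i in range(1,n):
            if st[i,4]>30:q=X[l==i];print(c,st[i,4],np.percentile(q,[2,50,98],axis=0).tolist())
E
```

```text
[[ 0.8975  0.      0.4411]
 [-0.4411  0.      0.8975]
 [-0.     -1.      0.    ]] [0.2536 0.5161 0.2483]
[[ 0.4415 -0.8536 -0.2766  0.1833]
 [ 0.8973  0.4202  0.1353  0.5501]
 [ 0.0007 -0.308   0.9514  0.3738]
 [ 0.      0.      0.      1.    ]]
scene 1039 [[0.25040838043621044, 0.4762127405356096, 0.31520231008409927], [0.2626244173125675, 0.48249733437115877, 0.3996985262547019], [0.28459297884549783, 0.4975571235276268, 0.44704725066168044]]
scene 2229 [[0.651079311468094, 0.2531070642173839, 0.1125831042303252], [0.6782119095471639, 0.2819611421409168, 0.17370612152194975], [0.7754096488329155, 0.425877555763151, 0.27698785702373546]]
scene 829 [[0.549871361477694, -0.09983237299831094, 0.11848441394834175], [0.5544125944076363, -0.09474712958165638, 0.2864882014594095], [0.6454945416273618, -0.08892846679589657, 0.3612803734529562]]
top 7039 [[0.5492432288113916, -0.09965223932613629, 0.11853407987650481], [0.6282970868534465, -0.09339716111896043, 0.2763735284812552], [0.7331524336911587, -0.0870989115707966, 0.36136331829542473]]
top 910 [[0.7531588835389931, 0.3938568547079528, 0.11052976627835587], [0.7723013629519653, 0.41448248513055413, 0.12988628563072874], [0.7976799528036114, 0.44505390425179014, 0.17593332590142918]]
top 2537 [[0.6492310764344124, 0.25559600546281025, 0.11605253725574999], [0.6751131627463907, 0.2911884522931547, 0.18768203728084198], [0.7167831486955332, 0.33381619893470404, 0.2791771807915416]]
top 379 [[0.25022014384175345, 0.47682030014403143, 0.30908111624470974], [0.2570088203202564, 0.4832111817120682, 0.3386445985681069], [0.27653752394244113, 0.49605954734384977, 0.3790114856349592]]
```

View pics/top0.png

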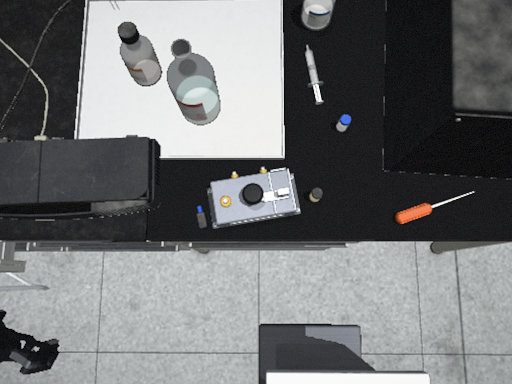

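The head axis measures (0.487,0.184), yaw about 0.173 and heights fit the text. I'll close the fingers and approach the front of the tab from high up.

Request:
jog_arm(targets=[[0,[0.024,-0.05,-0.005],0.079],[0,[0.024,-0.05,-0.005],0.079],[0,[0.024,-0.05,-0.005],0.079],[0,[0.024,-0.05,-0.005],0.079],[0,[0.025,-0.05,-0.005],0.079],[0,[0.025,-0.05,-0.005],0.079],[0,[0.025,-0.05,-0.005],0.079],[0,[0.024,-0.05,-0.005],0.077],[0,[0,0,0],0],[0,[0,0,0],0]], force=60)

```text
clock: 2.65
position: [0.4484, 0.1162, 0.2083]
ee_rot: [0.705, -0.704, -0.06, 0.061]
contact_force: [0.4, -0.5, -0.4]
width: -0.0002
```

```bash
cat > k.py <<'E'
from h import *
from scipy.spatial.transform import Rotation as R
O=np.array([.4872,.1845]);Y=.173
def st():
    s=manip.get_state();p=s['position'];M=R.from_quat(np.roll(s['ee_rot'],-1)).as_matrix()
    d=p[:2]-O;c,q=np.cos(Y),np.sin(Y)
    print('t',s['clock'],'pos',p.round(4),'pump',(c*d[0]+q*d[1]).round(4),(-q*d[0]+c*d[1]).round(4),'yaw',np.arctan2(M[1,2],M[0,2]).round(3),'F',s['contact_force'].round(2),'w',s['width'])
E
python3 -c "
from k import *
snap('wrist','w1.png');st()"
```

```text
t 2.7 pos [0.4482 0.1168 0.2084] pump -0.0501 -0.06 yaw 1.744 F [-0.11  0.24 -0.59] w 0.0003180086651572763
```

View pics/w1.png

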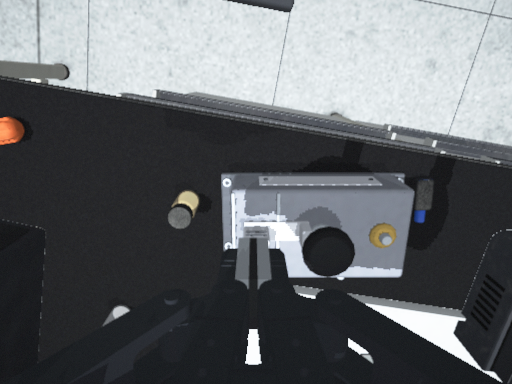

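Wrist view: the fingers are closed with tips near (255,240), the tab is at (257,230), and the head is at (328,251). The vial at (182,208) is well clear. I'll check the points from this view too.

```bash
python3 - <<'E'
from k import *
np.set_printoptions(precision=4,suppress=True)
for n,z in [('plunger_top',.1),('lock_tab',.08),('pin_top',.073),('vial_beside',0),('connector_beside',0)]:
    for r in spot_point(n,'wrist')[:1]:
        X=atz('wrist',r['position'],z)
        d=X[:2]-O;c,q=np.cos(Y),np.sin(Y);print(n,r['position'],r['score'],X,'pump',c*d[0]+q*d[1],-q*d[0]+c*d[1])
E
```

```text
plunger_top [330.7, 258.6] 0.85 [0.4916 0.1859 0.1   ] pump 0.0045695399011446884 0.0006375309322412229
lock_tab [253.4, 232.3] 0.88 [0.4891 0.1242 0.08  ] pump -0.008532432615379946 -0.059741081317137935
pin_top [386.9, 244.1] 0.54 [0.4835 0.2401 0.073 ] pump 0.005877796407141795 0.05537491500833258
vial_beside [188.0, 201.2] 0.83 [0.5029 0.0567 0.    ] pump -0.006489993752527134 -0.12858814747174066
connector_beside [417.9, 193.7] 0.79 [0.4529 0.2931 0.    ] pump -0.015109893938550452 0.11284428264997631
```

Request:
jog_arm(targets=[[0,[0,0,-0.03],0],[0,[0,0,-0.04],0],[0,[0,0,-0.03],0],[0,[0,0,-0.018],0],[0,[0,0,0],0],[0,[0,0,0],0]])

```text
clock: 3.7
position: [0.4492, 0.1165, 0.0911]
ee_rot: [0.704, -0.704, -0.062, 0.061]
contact_force: [-0.0, -0.2, 0.7]
width: -0.0002
```

```bash
python3 -c "
from k import *
snap('wrist','w2.png');st()"
```

```text
t 3.75 pos [0.4494 0.1164 0.0913] pump -0.0489 -0.0605 yaw 1.745 F [-0.3   0.25 -0.62] w 4.547816055984638e-05
```

View pics/w2.png

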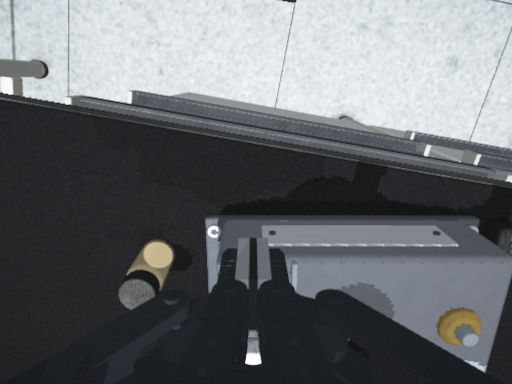

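Request:
jog_arm(targets=[[0,[0.005,0.001,0],0],[0,[0.005,0.001,0],0],[0,[0.005,0.001,0],0],[0,[0.005,0.001,0],0],[0,[0.005,0.001,0],0],[0,[0.005,0.001,0],0],[0,[0.005,0.0005,0],0],[0,[0.005,0.001,0],0],[0,[0.005,0.001,0],0],[0,[0.005,0.0005,0],0]])

```text
clock: 5.0
position: [0.4986, 0.1253, 0.0902]
ee_rot: [0.705, -0.704, -0.061, 0.061]
contact_force: [-1.6, 1.2, -0.5]
width: 0.0001
```

```bash
python3 -c "
from k import *
st();p,d=get_image('top');cv2.imwrite('pics/t3.png',cv2.resize(p[130:270,160:360,::-1],None,fx=4,fy=4))"
```

```text
t 5.0 pos [0.4986 0.1253 0.0902] pump 0.001 -0.0603 yaw 1.744 F [-1.61  1.21 -0.49] w 7.299002750241161e-05
```

View pics/t3.png

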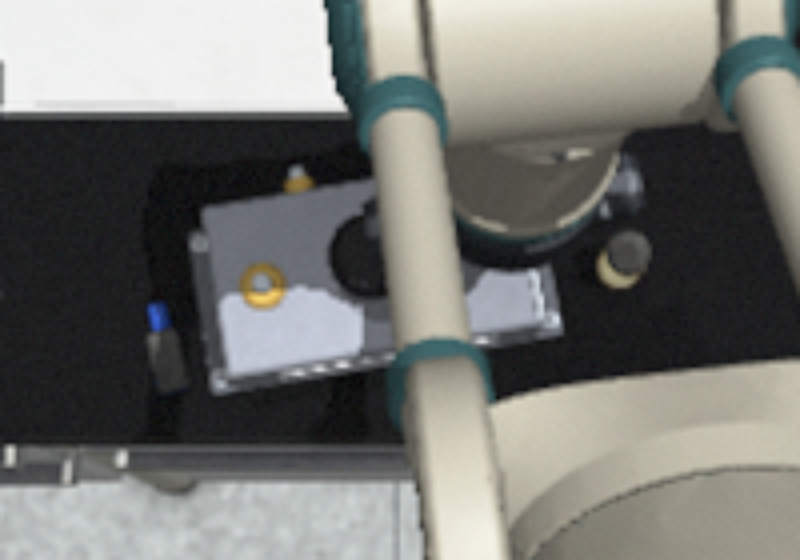

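The arm hides the tab at (283,192), but the force of about 1.6 N along -x fits the slide friction. I'll continue to the stop.

Request:
jog_arm(targets=[[0,[0.003,0.0005,0],0],[0,[0.003,0.0005,0],0],[0,[0.003,0.0005,0],0],[0,[0.003,0.0005,0],0],[0,[0.002,0.0004,0],0],[0,[0.001,0.0002,0],0]])

```text
clock: 5.8
position: [0.5138, 0.1276, 0.0903]
ee_rot: [-0.704, 0.704, 0.061, -0.061]
contact_force: [-1.5, 0.4, 0.5]
width: -0.0001
```

```bash
python3 -c "
from k import *
st()"
```

```text
t 5.8 pos [0.5138 0.1276 0.0903] pump 0.0164 -0.0606 yaw 1.744 F [-1.55  0.37  0.51] w -8.685300380953804e-05
```

Request:
jog_arm(targets=[[0,[0.002,0.0004,0],0],[0,[0.001,0.0002,0],0],[0,[0.001,0.0002,0],0]])

```text
clock: 6.18
position: [0.5177, 0.1284, 0.0903]
ee_rot: [-0.704, 0.705, 0.061, -0.061]
contact_force: [-1.8, 0.1, -0.9]
width: 0.0002
```

Request:
jog_arm(targets=[[0,[0.001,0.0002,0],0],[0,[0.001,0.0002,0],0]])

```text
clock: 6.42
position: [0.5192, 0.1286, 0.0903]
ee_rot: [-0.704, 0.705, 0.061, -0.062]
contact_force: [-4.6, -1.5, 0.8]
width: 0.0001
```

Request:
jog_arm(targets=[[0,[0.001,0.0002,0],0]])

```text
clock: 6.55
position: [0.5193, 0.1286, 0.0902]
ee_rot: [-0.704, 0.705, 0.06, -0.062]
contact_force: [-5.4, -2.2, 3.1]
width: 0.0002
```

Request:
jog_arm(targets=[[0,[0.0015,0.0003,0],0],[0,[0,0,0],0]])

```text
clock: 6.8
position: [0.5194, 0.1286, 0.0902]
ee_rot: [-0.704, 0.705, 0.059, -0.063]
contact_force: [-7.9, -2.4, 4.9]
width: 0.0001
```

Request:
jog_arm(targets=[[0,[-0.01,-0.0017,0],0],[0,[-0.02,-0.0035,0],0],[0,[-0.01,-0.0017,0.02],0],[0,[0,0,0.05],0],[0,[0,0,0.05],0],[0,[-0.02,0.05,0],0],[0,[-0.03,0.055,0],0],[0,[-0.02,0.05,0],0],[0,[0,0,0],0]])

```text
clock: 7.92
position: [0.4114, 0.2808, 0.2109]
ee_rot: [0.705, -0.703, -0.064, 0.062]
contact_force: [-0.1, 0.4, -0.1]
width: 0.0001
```

```bash
python3 -c "
from k import *
st();p,d=get_image('top');cv2.imwrite('pics/t4.png',cv2.resize(p[130:270,160:360,::-1],None,fx=4,fy=4))
p,d=get_image('scene');cv2.imwrite('pics/s4.png',cv2.resize(p[120:280,160:360,::-1],None,fx=3.7,fy=3.7))"
```

```text
t 7.925 pos [0.4114 0.2808 0.2109] pump -0.0581 0.1079 yaw 1.749 F [-0.07  0.37 -0.07] w 7.026305642451659e-05
```

View pics/t4.png

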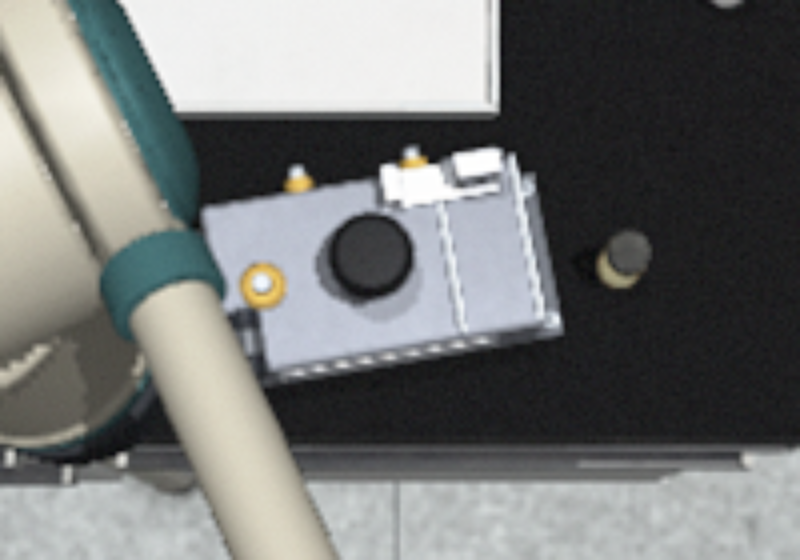

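View pics/s4.png

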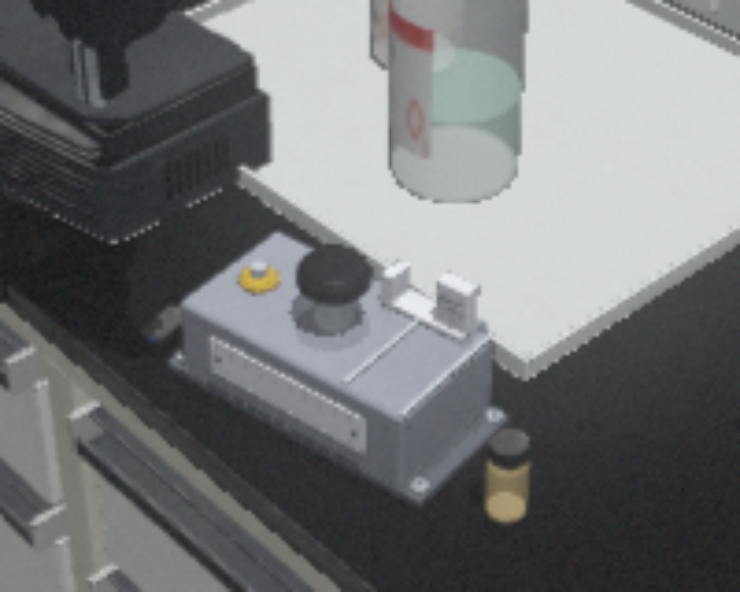

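The slide is at its back stop: the tab is now at crop (478,165) in the top view, the block is clear of the head and the pin is at (262,283). Next I move over the plunger.

Request:
jog_arm(targets=[[0,[0.025,-0.032,0],0],[0,[0.025,-0.032,0],0],[0,[0.0255,-0.0323,0],0],[0,[0,0,-0.03],0],[0,[0,0,-0.03],0],[0,[0,0,-0.025],0],[0,[0,0,0],0],[0,[0,0,0],0]])

```text
clock: 9.02
position: [0.4889, 0.1804, 0.1262]
ee_rot: [0.705, -0.704, -0.061, 0.06]
contact_force: [0.0, 0.2, 0.7]
width: -0.0005
```

```bash
python3 -c "
from k import *
st();p,d=get_image('wrist');cv2.imwrite('pics/w5.png',p[:,:,::-1])
p,d=get_image('scene');cv2.imwrite('pics/s5.png',cv2.resize(p[120:280,160:360,::-1],None,fx=3.7,fy=3.7))"
```

```text
t 9.025 pos [0.4889 0.1804 0.1262] pump 0.001 -0.0044 yaw 1.743 F [0.04 0.18 0.73] w -0.0004531721429177009
```

View pics/w5.png

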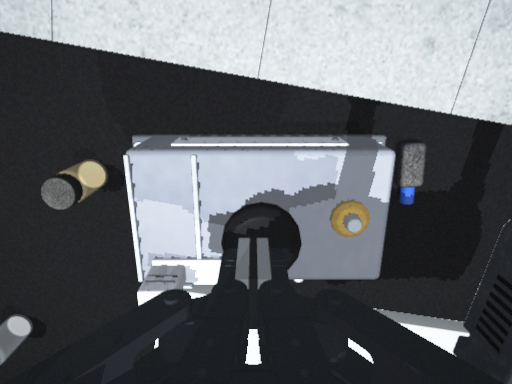

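View pics/s5.png

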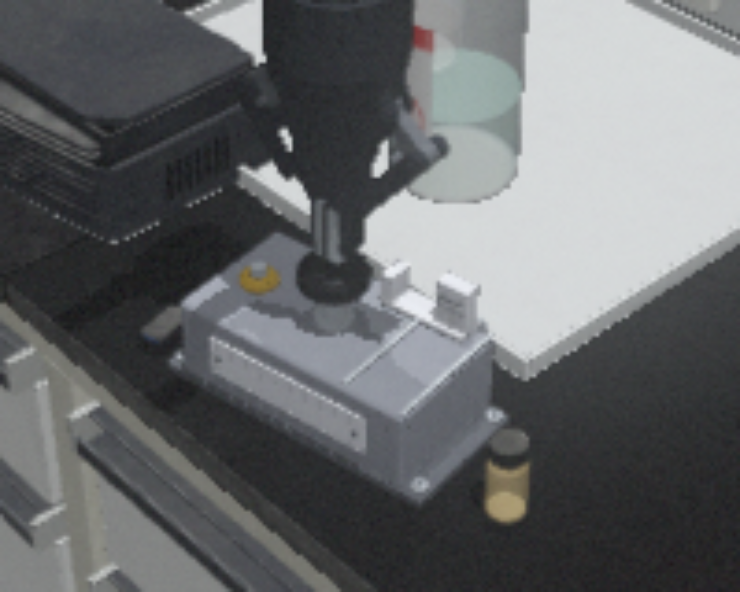

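Fingertips stand over the black head (260,235); a 4 mm correction in y, then the first stroke with force readings.

Request:
jog_arm(targets=[[0,[-0.0015,0.004,0],0],[0,[0,0,0],0],[0,[0,0,-0.009],0],[0,[0,0,0],0]])

```text
clock: 9.62
position: [0.4865, 0.1853, 0.1161]
ee_rot: [0.705, -0.704, -0.061, 0.061]
contact_force: [0.8, 1.4, 2.9]
width: 0.0003
```

Request:
jog_arm(targets=[[0,[0,0,-0.006],0],[0,[0,0,-0.006],0],[0,[0,0,-0.004],0]])

```text
clock: 10.0
position: [0.4866, 0.1853, 0.1011]
ee_rot: [0.705, -0.704, -0.062, 0.061]
contact_force: [-2.4, 0.3, 10.8]
width: -0.0001
```

Request:
jog_arm(targets=[[0,[0,0,-0.002],0],[0,[0,0,0],0]])

```text
clock: 10.25
position: [0.4866, 0.1853, 0.1009]
ee_rot: [0.705, -0.704, -0.062, 0.061]
contact_force: [-4.7, -0.3, 19.6]
width: 0.0001
```

The plunger bottomed at TCP z of about 0.101, so that stroke was full. I'll release it and do further strokes.

Request:
jog_arm(targets=[[0,[0,0,0.012],0],[0,[0,0,0.011],0],[0,[0,0,0],0],[0,[0,0,0],0],[0,[0,0,-0.012],0],[0,[0,0,-0.011],0],[0,[0,0,0],0],[0,[0,0,0.012],0],[0,[0,0,0.011],0],[0,[0,0,0],0]])

```text
clock: 11.5
position: [0.4861, 0.185, 0.121]
ee_rot: [0.704, -0.704, -0.061, 0.061]
contact_force: [-0.1, -0.6, -0.9]
width: -0.0001
```

```bash
python3 -c "
from k import *
st();p,d=get_image('wrist');cv2.imwrite('pics/w6.png',p[:,:,::-1])
p,d=get_image('scene');cv2.imwrite('pics/s6.png',cv2.resize(p[160:240,200:300,::-1],None,fx=7,fy=7,interpolation=2))"
```

```text
t 11.5 pos [0.4861 0.185  0.121 ] pump -0.001 0.0007 yaw 1.744 F [-0.14 -0.62 -0.92] w -0.00011117759605235345
```

View pics/s6.png

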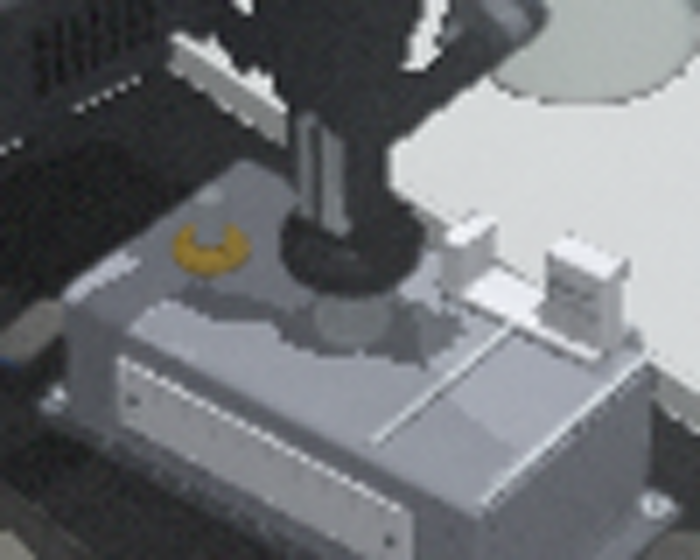

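The pin has risen (top at crop (210,197), above collar (210,245)). Strokes work, so I continue.

Request:
jog_arm(targets=[[0,[0,0,-0.012],0],[0,[0,0,-0.011],0],[0,[0,0,0],0],[0,[0,0,0.023],0],[0,[0,0,0],0],[0,[0,0,-0.012],0],[0,[0,0,-0.011],0],[0,[0,0,0],0],[0,[0,0,0.023],0],[0,[0,0,0],0]])

```text
clock: 12.85
position: [0.4862, 0.185, 0.1207]
ee_rot: [0.704, -0.704, -0.061, 0.061]
contact_force: [0.1, -0.4, -0.2]
width: 0.0002
```

```bash
cat > pin.py <<'E'
from k import *
import sys
st();p,d=get_image('scene');cv2.imwrite('pics/%s.png'%sys.argv[1],cv2.resize(p[160:240,200:300,::-1],None,fx=7,fy=7,interpolation=2))
cm=camera_model('scene');K=np.array(cm['mtx']);T=np.array(cm['world_from_camera'])
v,u=np.mgrid[:384,:512]; X=np.stack([(u-K[0,2])/K[0,0]*d,-(v-K[1,2])/K[1,1]*d,-d],-1)@T[:3,:3].T+T[:3,3]
q=X[(d>0)&(np.hypot(X[...,0]-.478,X[...,1]-.238)<.012)&(X[...,2]<.12)];print('pin max z',np.sort(q[:,2])[-6:])
E
python3 pin.py s7
```

```text
t 12.85 pos [0.4862 0.185  0.1207] pump -0.0009 0.0007 yaw 1.744 F [ 0.12 -0.41 -0.19] w 0.00021767613626953803
pin max z [0.08890902 0.08905436 0.08963239 0.08998731 0.09004771 0.09071875]
```

View pics/s7.png

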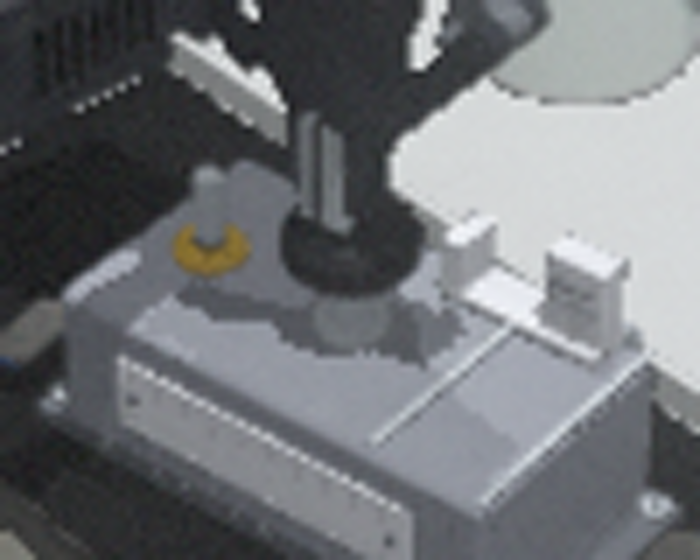

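The pin top is now about 0.090 high (crop (208,172)), so two more strokes should finish it.

Request:
jog_arm(targets=[[0,[0,0,-0.012],0],[0,[0,0,-0.011],0],[0,[0,0,0],0],[0,[0,0,0.023],0],[0,[0,0,0],0],[0,[0,0,-0.012],0],[0,[0,0,-0.011],0],[0,[0,0,0],0],[0,[0,0,0.023],0],[0,[0,0,0],0]])

```text
clock: 14.15
position: [0.4861, 0.185, 0.1204]
ee_rot: [0.704, -0.704, -0.061, 0.061]
contact_force: [1.4, 0.7, -0.4]
width: 0.0001
```

```bash
python3 pin.py s8
```

```text
t 14.15 pos [0.4861 0.185  0.1204] pump -0.001 0.0007 yaw 1.744 F [ 1.45  0.68 -0.38] w 6.440749180492373e-05
pin max z [0.09746259 0.09774591 0.09777649 0.09822555 0.09829826 0.09852703]
```

Request:
jog_arm(targets=[[0,[0,0,-0.012],0],[0,[0,0,-0.011],0],[0,[0,0,0],0],[0,[0,0,0.023],0],[0,[0,0,0],0]])

```text
clock: 14.82
position: [0.4863, 0.1851, 0.1207]
ee_rot: [0.705, -0.704, -0.061, 0.061]
contact_force: [-0.6, -0.2, -0.7]
width: -0.0003
```

```bash
python3 pin.py s9
```

```text
t 14.825 pos [0.4863 0.1851 0.1207] pump -0.0008 0.0007 yaw 1.744 F [-0.61 -0.24 -0.72] w -0.0002967662323959111
pin max z [0.0973782  0.09765658 0.09771062 0.09815375 0.09909727 0.1001271 ]
```

View pics/s9.png

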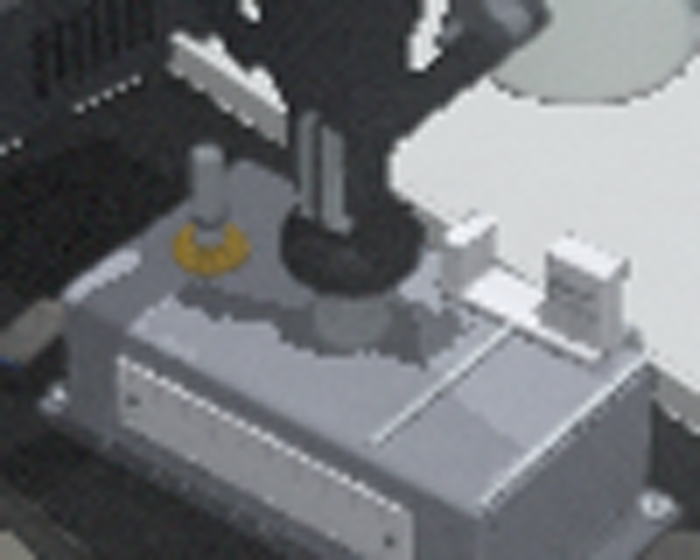

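The pin stopped at about 0.098 and the dark ring shows above the collar at crop (208,222). I'll retreat straight up and check.

Request:
jog_arm(targets=[[0,[0,0,0.04],0],[0,[0,0,0.05],0],[0,[0,0,0.03],0],[0,[-0.05,-0.02,0],0],[0,[-0.05,-0.02,0],0],[0,[0,0,0],0],[0,[0,0,0],0]])

```text
clock: 15.75
position: [0.3863, 0.145, 0.24]
ee_rot: [0.704, -0.704, -0.061, 0.062]
contact_force: [-0.8, -0.2, 0.1]
width: 0.0007
```

```bash
python3 pin.py s10; python3 - <<'E'
from k import *
p,d=get_image('scene');cv2.imwrite('pics/s11.png',cv2.resize(p[120:280,160:360,::-1],None,fx=3.7,fy=3.7))
T=np.array(camera_model('scene')['world_from_camera']);K=np.array(camera_model('scene')['mtx'])
v,u=np.mgrid[:384,:512]; X=np.stack([(u-K[0,2])/K[0,0]*d,-(v-K[1,2])/K[1,1]*d,-d],-1)@T[:3,:3].T+T[:3,3]
q=X[(np.hypot(X[...,0]-.487,X[...,1]-.1845)<.015)&(d>0)&(X[...,2]<.11)];print('head z',np.percentile(q[:,2],[50,90]))
for n in ['vial_beside','connector_beside']:
    for r in silhouettes(n,'scene')[:1]: print(n,r['position'],r['score'])
E
```

```text
t 15.75 pos [0.3863 0.145  0.24  ] pump -0.1062 -0.0215 yaw 1.744 F [-0.84 -0.23  0.1 ] w 0.0006632052438958249
pin max z [0.09707519 0.09793483 0.09829974 0.09902796 0.0991875  0.09998694]
head z [0.09726239 0.10044868]
vial_beside [298.1, 248.0] 0.84
```

View pics/s11.png

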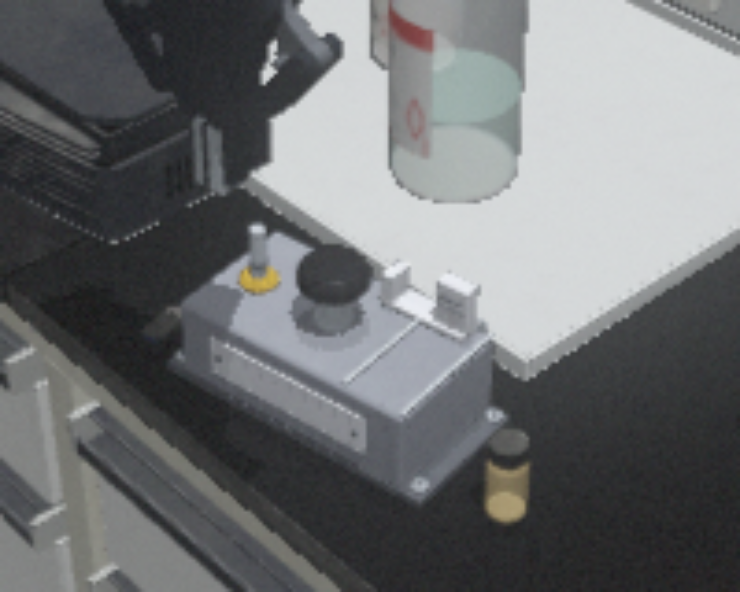

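The plunger is up, the slide is back, the pin is out, and the vial and connector stand where they were.

```bash
python3 -c "
from rig import sign_off
print(sign_off())"
```

```text
the job is handed in; nothing more can be done
None
```

The pump is primed and the job is handed in. The robot's clock stood at 15.8 s at the last reading.

- **Lock slide:** I pushed the tab from front to back with the closed fingers. It slid at about 1.6 N, and I stopped when the force rose to about 8 N at the back stop. The pictures show the block clear of the head.
- **Plunger:** I gave it 7 strokes. The first was measured down to the bottom stop, where the wrist force reached about 20 N. I released it about 4 mm clear of the head after each stroke.
- **Pin:** Its top reads about 98 mm above the worktop and the last stroke did not raise it further. The dark ring shows above the collar, and the pin was not touched.
- **Final state:** The plunger's top reads about 100 mm, so it is up. The arm is clear, with only noise on the force reading.
- **Vial and connector:** In the last picture both stand where they were. The network confirmed the vial but missed the shaded connector in its last look, so that one rests on the picture alone.

One measurement disagreed. The wrist view put the plunger's head 4.6 mm further back than the depth data did. I used the depth data, and the strokes worked.

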